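# Return the assembly tools and screw jars to their colour-matched holders

### The job

Tidy up the assembly bench: lay the red and the yellow screwdriver each in the rack of its own colour, with the handle in the wide saddle, the shank in the narrow fork and the tool centred along the rack, and stand the two screw jars each in the round nest that matches its lid, cream in cream and black in black. Keep the jars upright all the way, and leave everything released and lying still.

Things in the scene. Friction and masses are not known exactly. Their poses are not given: they have to be found in the camera images.
- red_driver: red screwdriver: 156 mm long; red handle 16 mm thick, steel shank 3.6 mm thick. Origin: middle of its length, on the underside; z up, y along the tool, handle toward +y. The handle runs from y = 0 to y = +78 mm, the shank from there to y = -76 mm; axis 8 mm above the origin. Grip the handle across x at about y = +30 mm, near its balance point. 35 to 70 g.
- yellow_driver: yellow screwdriver: 142 mm long; yellow handle 16 mm thick, steel shank 3.6 mm thick. Origin: middle of its length, on the underside; z up, y along the tool, handle toward +y. The handle runs from y = -7 to y = +71 mm, the shank from there to y = -70 mm; axis 8 mm above the origin. Grip the handle across x at about y = +30 mm, near its balance point. 35 to 70 g.
- red_rack: fixed red driver rack: grey base 40x150x4 mm (x,y,z), two red supports, gap for fingers between. Origin: centre of underside, z up. Wide handle saddle at y=+58 mm: 16 long, floor z=16, sloped cheeks to z=30, 38 apart there. Narrow shank fork at y=-45 mm: 10 long, floor z=22, cheeks to z=34, 26 apart there. A driver seated and centred in it has its origin 16 mm above the rack's, y axes alike.
- yellow_rack: fixed yellow driver rack: grey base 40x150x4 mm (x,y,z), two yellow supports, gap for fingers between. Origin: centre of underside, z up. Wide handle saddle at y=+58 mm: 16 long, floor z=16, sloped cheeks to z=30, 38 apart there. Narrow shank fork at y=-45 mm: 10 long, floor z=22, cheeks to z=34, 26 apart there. A driver seated and centred in it has its origin 16 mm above the rack's, y axes alike.
- cream_jar: white screw-top jar with a cream lid, standing upright: 51 mm diameter, 49 mm high, the lid from 36 mm up. Origin: centre of its underside, z up; any yaw is the same. Grip it across the lid. 40 to 85 g.
- black_jar: white screw-top jar with a black lid, standing upright: 51 mm diameter, 49 mm high, the lid from 36 mm up. Origin: centre of its underside, z up; any yaw is the same. Grip it across the lid. 40 to 85 g.
- cream_nest: round cream nest, fixed to the bench, for the jar with the cream lid: open ring 80 mm outside, 68 mm inside, wall 14 mm high, on a flat grey flange of 90 mm diameter. Origin: centre of its underside, z up; its inner floor lies 4 mm above the origin. Any yaw is the same.
- black_nest: round black nest, fixed to the bench, for the jar with the black lid: open ring 80 mm outside, 68 mm inside, wall 14 mm high, on a flat grey flange of 90 mm diameter. Origin: centre of its underside, z up; its inner floor lies 4 mm above the origin. Any yaw is the same.
Not all that is in view belongs to the job. What is shaped like the black_jar but green or turquoise is not meant.

How it is judged:
By the outcome, as a careful person would: the job done as asked, in the order asked, and still so for the second after the job is handed in, with the robot touching nothing.
It also fails if it takes over 102 s, if anything falls off the work surface, if the arm or the gripper's body presses on something with over 40 N, if the wrist force passes 120 N, or if a joint passes its speed limit or range.

### The arm

A 7-joint arm with a two-finger parallel gripper is mounted at the origin on a cart in front of the work surface, level with it; the furniture and walls round the work are solid. World frame = base frame: x ahead of the robot, y to its left, z up, the work surface at z = 0. Lengths are in m, angles in degrees, forces in N, time in s.
With the tool pointing down it reaches from about 0.4 to 0.875 m from the base axis. Payload 4.4 kg.
Tool frame: the origin (TCP) lies midway between the tips of the shut fingers; the grasp point (between the pads) lies 19 mm behind it; z points along the fingers, y is the line along which they close (so a half turn about z gives the same grasp; the last joint's range is limited). The gripper opens to 85 mm and grips with 20 to 120 N. Pads are 22 mm wide; open, the fingers measure 114 mm over their backs; the gripper's body (76 mm by 85 mm) begins 54 mm behind the grasp point. The pads swing forward as they close: fully open they stand 13 mm farther back than shut.
Start: joints at [-74.817, 36.005, 2.206, 86.941, -1.547, 57.084, -1.146], TCP at [0.211, 0.615, 0.231] pointing down, gripper open.
Joint ranges: [-175.42, 175.42], [-21.48, 121.26], [-71.46, 75.88], [10.55, 141.38], [-63.04, 243.04], [13.31, 113.54], [-168.57, 168.57]. Speed limits (degrees/s): [147.25, 147.25, 180, 180, 180, 180, 180].

### API

Orientations are given as [roll, pitch, yaw] about the fixed x, y, z axes, in that order (R = Rz(yaw) Ry(pitch) Rx(roll)).
In Python, from cell import telemetry, camera, arm gives the robot as it stands.
- The arm moves only by the tool drive_tool, never from a script. Its argument "moves" is text: rows parted by semicolons, each of 7 numbers parted by spaces: the shift along the world's x, y, z in mm, then the turn, a rotation vector about the world's x, y, z in rad, then the gripper command: -1 is fully open, 1 is shut, values between are in proportion. A call has 1 to 12 rows; each row is the pose to reach, as a shift and turn from the pose commanded when the call began; what a row does not reach only later rows make up. A row lasts 1/12 s, in which the tool goes at most 41.7 mm and 7.16 degrees, less where a joint would pass 70% of its speed; a pose out of reach is approached as far as the arm can. A call with a gripper value outside its range is refused whole. The fingers move at their own pace and stop on an object; "squeeze" is the grip in N (left out, the last holds). Time passes only in rows, so rows that repeat a pose let the fingers close. It gives the time, the measured TCP pose, the force, the opening and the grip force at its end, in the units of the state.
- telemetry.read_state(): the state, without advancing time (a new reading comes with each control period).
- camera(name): name is "scene" or "top" or "wrist"; returns a dict with "image" (480x640x3 uint8, red, green, blue), "depth" (480x640 float32, m along the optical axis (not along the pixel's ray), 0 where there is no reading), "K" (3x3 intrinsics, pixels), "world_to_cam" (4x4, takes a point from world to camera coordinates). Camera axes: x right, y up, looking along -z (the intrinsics and any distortion apply to the point x, -y, -z); pixel columns grow to the right and rows downward; lengths in m; the calibration is good to about 2 mm. A picture is of the moment at which its call begins.
- arm.finish_job(): hands the job in; it is judged then, once.
The state is a dict: "time_s": time; "qpos": joint angles; "joint_vel": joint speeds; "joint_torque": joint torques, N m; "ee_pos": TCP position; "orientation": TCP orientation; "contact_force": force on the tool from outside, world axes, zero at the start; "wrist_torque": the same for the moment, N m; "grip_width": finger opening in m; "grip_force": force on a finger pad.
Only numpy, scipy, OpenCV 4.12 (cv2) and the standard library are available. Lean on these libraries where they do the work, as an engineer would, in place of code of your own. Each camera call takes 0.05 s, during which the arm holds its last target. There are 200 camera calls.

## Working session

There is one attempt and no reset: what is moved stays moved. The work goes in short steps, Python scripts to look and compute and a tool call to move; the robot and the scene stay as the last step left them, time stands still between calls to the robot, and variables do not carry over. Pictures are saved under pics/ and viewed, at most 14 in all, crops included, and the job is handed in when it is done.

Besides the shell and the picture viewer there is one more tool, called after "Emit:" by a JSON object that holds its "name" and its "arguments", one argument or row to a line. drive_tool: Moves the arm, as the interface text tells. Its arguments: {"type":"object","properties":{"moves":{"type":"string"},"squeeze":{"type":"number"}},"required":["moves"]}

```bash
ls; mkdir -p pics
cat > h.py <<'E'
import numpy as np, cv2
from cell import telemetry, camera, arm
def cloud(c):
    K=np.array(c["K"]);d=c["depth"];v,u=np.mgrid[:480,:640]
    T=np.linalg.inv(np.array(c["world_to_cam"]))
    P=np.stack([(u-K[0,2])/K[0,0]*d,-(v-K[1,2])/K[1,1]*d,-d],-1)
    W=P@T[:3,:3].T+T[:3,3]; W[d<=0]=np.nan
    return W
def save(n,im): cv2.imwrite(f"pics/{n}.png",im[...,::-1])
E
python3 - <<'E'
from h import *
s=telemetry.read_state();print(s)
for n in("top","scene"):
    c=camera(n);save(n+"0",c["image"]);np.savez(n+"0.npz",**{k:np.array(v) for k,v in c.items()})
    print(c.keys(),c["K"],c["world_to_cam"])
E
```

```text
pics
{'time_s': 0.0, 'qpos': array([-74.81666102,  36.05925151,   2.2022511 ,  86.99559403,
        -1.54674936,  57.08384312,  -1.14377161]), 'joint_vel': array([ 0.07912194, -0.0522411 , -0.05161314, -0.01376934,  0.04267104,
       -0.00492888, -0.04845889]), 'joint_torque': array([-1.00343288e-03, -5.63407016e+01,  1.22609541e+00, -1.93450946e+01,
        1.10491653e-02,  1.05645246e-02, -1.02550979e-05]), 'ee_pos': array([0.21088789, 0.61418046, 0.23038746]), 'orientation': array([-1.79890993e+02,  1.46387157e-03,  1.61049135e+02]), 'contact_force': array([ 0.44645002, -0.21064732,  0.22347065]), 'wrist_torque': array([-0.00207659, -0.0170152 ,  0.00632986]), 'grip_force': 0.0, 'grip_width': 0.08515583125707743}
dict_keys(['image', 'depth', 'K', 'world_to_cam']) [[526.84433452   0.         328.09691181]
 [  0.         526.84433452 238.00101546]
 [  0.           0.           1.        ]] [[ 0.15534032 -0.98785988  0.00149485 -0.0615323 ]
 [ 0.96413936  0.15193956  0.21759979 -0.48415181]
 [-0.21518523 -0.03236077  0.97603693 -0.95886199]
 [ 0.          0.          0.          1.        ]]
dict_keys(['image', 'depth', 'K', 'world_to_cam']) [[499.60066898   0.         320.7466894 ]
 [  0.         499.60066898 240.52247828]
 [  0.           0.           1.        ]] [[ 0.73573045 -0.67704122  0.01777332 -0.36801556]
 [ 0.45441603  0.51292582  0.72829471 -0.27173086]
 [-0.50220193 -0.52775211  0.68503352 -0.99347681]
 [ 0.          0.          0.          1.        ]]
```

View pics/top0.png

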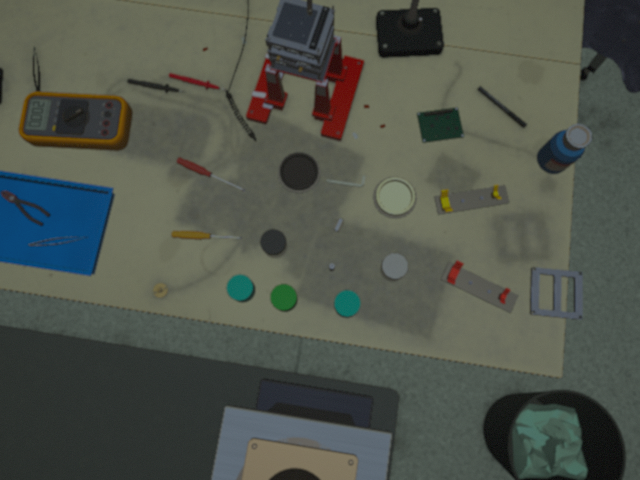

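View pics/scene0.png

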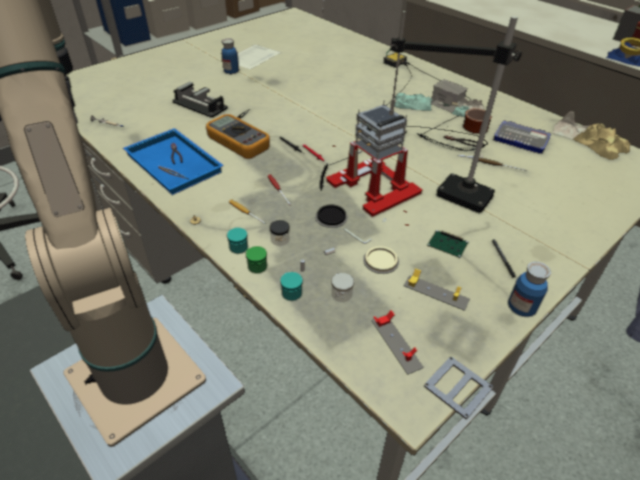

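The top view shows these items:
- **Black jar:** (273,242). It could be confused with the black nest at (299,171) and the green or turquoise jars at (240,288), (284,297) and (347,303).
- **Cream jar:** (395,266), pale lid. It could be confused with the cream nest at (395,197).
- **Red driver:** (178,160)–(242,189). It could be confused with the red probe at (170,75)–(218,88).
- **Yellow driver:** (172,235)–(238,238).
- **Racks:** the yellow rack's wide saddle is at (445,200) and its fork at (497,193). The red rack's saddle is at (455,273) and its fork at (505,296).

Next I'll measure these and check a close crop.

```bash
cat > m.py <<'E'
from h import *
c=dict(np.load("top0.npz"));W=cloud(c);im=c["image"];hsv=cv2.cvtColor(im,cv2.COLOR_RGB2HSV)
Z=W[...,2]
def reg(u0,v0,u1,v1,m):
    k=np.zeros(Z.shape,bool);k[v0:v1,u0:u1]=1;return k&m&np.isfinite(Z)
for n,(u,v) in dict(blackjar=(273,242),creamjar=(395,266)).items():
    k=reg(u-20,v-20,u+20,v+20,(Z>.04)); p=W[k]; (x,y),r=cv2.minEnclosingCircle(p[:,:2].astype(np.float32))
    print(n,k.sum(),p.mean(0),(x,y,r),np.median(p[:,2]))
for n,(u,v) in dict(blacknest=(299,171),creamnest=(395,197)).items():
    k=reg(u-28,v-28,u+28,v+28,(Z>.008)); p=W[k]; (x,y),r=cv2.minEnclosingCircle(p[:,:2].astype(np.float32))
    print(n,k.sum(),p.mean(0),(x,y,r),np.percentile(p[:,2],[5,50,95]))
    k=reg(u-15,v-15,u+15,v+15,Z>-1);print(' floor',np.median(Z[k]))
H,S,V=[hsv[...,i].astype(int) for i in range(3)]
red=((H<8)|(H>172))&(S>120); yel=(H>12)&(H<32)&(S>150)
for n,b,m in [("redh",(170,150,222,185),red),("yelh",(165,225,220,245),yel),("rsad",(445,258,470,290),red),("rfork",(490,280,520,310),red),("ysad",(435,185,460,215),yel),("yfork",(485,180,510,210),yel)]:
    k=reg(*b,m);p=W[k];vu=np.argwhere(k)
    q=p[:,:2]-p[:,:2].mean(0);w,s,vt=np.linalg.svd(q,full_matrices=False);t=q@vt[0]
    print(n,k.sum(),"px",vu.mean(0)[::-1],p.mean(0),"zmax",p[:,2].max(),"ax",vt[0],np.degrees(np.arctan2(vt[0][1],vt[0][0])),"ext",t.min(),t.max())
    e=p[:,:2].mean(0)+np.outer([t.min(),t.max()],vt[0]);print("   ends",e.ravel())
for n,(u,v) in dict(redtip=(242,189),yeltip=(238,238),bench=(330,210)).items(): print(n,W[v,u])
# rack base outlines: low grey region z 2..6mm
for n,b in dict(rr=(440,255,525,315),yr=(428,180,515,218)).items():
    k=reg(*b,(Z>.002)&(S<70) if 0 else (Z>.0025));p=W[k]
    print(n,k.sum(),cv2.minAreaRect(p[:,:2].astype(np.float32)),np.percentile(p[:,2],[5,50]))
a=cv2.resize(im[130:310,160:300],None,fx=2.8,fy=2.8,interpolation=2);b=cv2.resize(im[170:320,360:530],None,fx=2.3,fy=2.3,interpolation=2)
o=np.zeros((max(a.shape[0],b.shape[0]),a.shape[1]+b.shape[1],3),np.uint8);o[:a.shape[0],:a.shape[1]]=a;o[:b.shape[0],a.shape[1]:]=b;save("crop0",o);print(o.shape)
E
python3 m.py
```

```text
blackjar 536 [0.46435367 0.11800775 0.04854147] (0.4652920961380005, 0.11854353547096252, 0.025629565119743347) 0.04862981685487244
creamjar 547 [ 0.45391789 -0.11958273  0.04868514] (0.4546661078929901, -0.11992938816547394, 0.025564173236489296) 0.048701671299851146
blacknest 360 [0.62722405 0.09771745 0.01288407] (0.6275094151496887, 0.09667599201202393, 0.04093310981988907) [0.00880017 0.01310981 0.01646868]
 floor 0.004151568359607283
creamnest 373 [ 0.60416374 -0.10624659  0.01292222] (0.6049051880836487, -0.10613522678613663, 0.04042239487171173) [0.00890752 0.01312604 0.01636299]
 floor 0.004118817982600831
redh 202 px [193.08910891 166.52970297] [0.60215539 0.31384791 0.01414648] zmax 0.01952294891523687 ax [0.27938296 0.96017975] 73.77661852699016 ext -0.037478768502215744 0.035237853347180895
   ends [0.59168446 0.27786155 0.61200024 0.34768258]
yelh 203 px [189.98522167 234.57142857] [0.46038767 0.2896496  0.01435147] zmax 0.019691512278677825 ax [ 0.1093234  -0.99400623] -83.72368623235208 ext -0.03685299897456962 0.03644076417562051
   ends [0.45635877 0.32628171 0.4643
[... 751 characters left out ...]
 0.5849967  -0.21335748]
yfork 66 px [495.86363636 192.18181818] [ 0.6399849  -0.30381034  0.02576066] zmax 0.03501709103030626 ax [-0.95399147 -0.29983375] -162.55238183097282 ext -0.013319273127044135 0.015221305763354235
   ends [ 0.65269138 -0.29981678  0.62546391 -0.30837421]
redtip [0.57182076 0.20629117 0.00888781]
yeltip [0.46887734 0.19397254 0.0120342 ]
bench [ 0.55946813  0.02171673 -0.00428636]
rr 1567 ((0.45413878560066223, -0.3011516332626343), (0.11765484511852264, 0.1704862415790558), 8.91666030883789) [0.00267426 0.00450105]
yr 1289 ((0.6272478103637695, -0.2619764804840088), (0.07966969907283783, 0.17983350157737732), 8.676105499267578) [0.00269    0.00481523]
(504, 783, 3)
```

View pics/crop0.png

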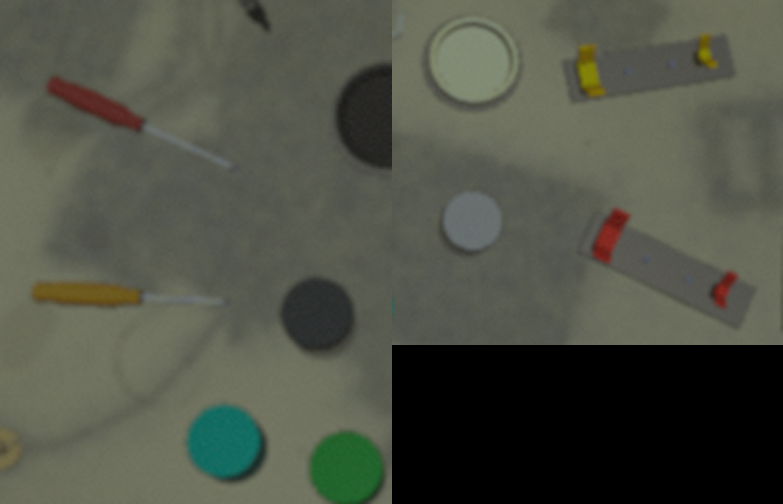

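The crop shows the red driver's handle at upper left and the yellow driver below it, with the black jar on their right. The grey-white lid at (470,220) in the crop is the only non-coloured pale jar, so that is the cream jar. Both racks have their wide saddle on the left. Lid height, lid radius, ring radius and rack support spacing (103 mm) all match the given sizes. I'll go to the red driver first and check with the wrist camera from a hover.

Emit:
{"name": "drive_tool", "arguments": {
  "moves": "388 -310 -70 0 0 -1.521 -1;388 -310 -70 0 0 -1.521 -1;388 -310 -70 0 0 -1.521 -1;388 -310 -70 0 0 -1.521 -1;388 -310 -70 0 0 -1.521 -1;388 -310 -70 0 0 -1.521 -1;388 -310 -70 0 0 -1.521 -1;388 -310 -70 0 0 -1.521 -1;388 -310 -70 0 0 -1.521 -1;388 -310 -70 0 0 -1.521 -1;388 -310 -70 0 0 -1.521 -1;388 -310 -70 0 0 -1.521 -1",
  "squeeze": 40
}}

```text
time_s: 1.1
ee_pos: [0.5989, 0.3043, 0.1609]
orientation: [-180.0, 0.0, 74.8]
contact_force: [0.0, 0.6, -0.1]
grip_width: 0.0851
grip_force: 0.0
```

```bash
cat > w.py <<'E'
from h import *; import sys
tag,col=sys.argv[1:3]
c=camera("wrist");save("w"+tag,c["image"]);np.savez("w"+tag+".npz",**{k:np.array(v) for k,v in c.items()})
W=cloud(c);Z=W[...,2];hsv=cv2.cvtColor(c["image"],cv2.COLOR_RGB2HSV);H,S,V=[hsv[...,i].astype(int) for i in range(3)]
m=(((H<8)|(H>172))&(S>120)) if col=="red" else (H>12)&(H<32)&(S>150)
m&=np.isfinite(Z)&(Z<.06)&(Z>.002)
n,L,st,_=cv2.connectedComponentsWithStats(m.astype(np.uint8))
for i in range(1,n):
    if st[i,4]<300: continue
    p=W[L==i];ct,(a,b),_=cv2.minAreaRect(p[:,:2].astype(np.float32));q=p[:,:2]-p[:,:2].mean(0);v=np.linalg.svd(q,full_matrices=False)[2][0];v=v*np.sign(v[1]);t=q@v
    e=p[:,:2].mean(0)+np.outer(np.percentile(t,[.3,99.7]),v)
    print(st[i],"ends",e.round(4).tolist(),"len",a,b,"ang",np.degrees(np.arctan2(v[1],v[0])),"z",np.percentile(p[:,2],[5,50,99]))
    print(" mid",e.mean(0))
# raised things along: shank
s=telemetry.read_state();print(s["ee_pos"],s["orientation"])
E
python3 w.py 1 red
```

```text
[ 576    0   22  160 1463] ends [[0.7875, 0.298], [0.8033, 0.3967]] len 0.10101959109306335 0.011916138231754303 ang 80.91417544879184 z [0.01093788 0.01399357 0.01959311]
 mid [0.79542712 0.34733313]
[ 325  153   15  101 1055] ends [[0.5975, 0.2754], [0.6196, 0.3468]] len 0.07567550241947174 0.00994284451007843 ang 72.75934128488991 z [0.01055478 0.01479408 0.01758168]
 mid [0.60855262 0.31108941]
[ 596  252   44   38 1344] ends [[0.8255, 0.1959], [0.7899, 0.2129]] len 0.027860082685947418 0.034407563507556915 ang 154.58378817995361 z [0.01490515 0.01597169 0.01752318]
 mid [0.80770163 0.20437393]
[ 510  259   71   59 3058] ends [[0.7222, 0.1977], [0.7791, 0.215]] len 0.04595322161912918 0.05310898274183273 ang 16.875401480972588 z [0.01460315 0.0159136  0.01753401]
 mid [0.75064954 0.2063517 ]
[ 557  300   70   69 2580] ends [[0.7572, 0.1553], [0.7842, 0.1937]] len 0.04250577837228775 0.04310787841677666 ang 54.935133885903134 z [0.02512877 0.03535039 0.05960649]
 mid [0.77069436 0.17447881]
[0.60660892 0.29421877 0.1602337 ] [179.50493705   0.34091342  73.8541643 ]
```

View pics/w1.png

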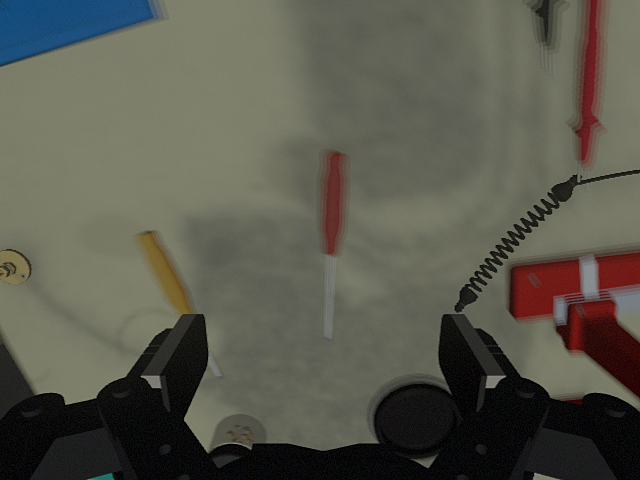

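The wrist image shows the red driver at (330,150)–(328,338), with motion blur because the arm is still settling. I'll hold and measure again.

Emit:
{"name": "drive_tool", "arguments": {
  "moves": "0 0 0 0 0 0 -1;0 0 0 0 0 0 -1;0 0 0 0 0 0 -1;0 0 0 0 0 0 -1"
}}

```text
time_s: 1.48
ee_pos: [0.5965, 0.3077, 0.1614]
orientation: [-179.9, -0.0, 75.3]
contact_force: [-0.0, 1.1, 0.3]
grip_width: 0.0852
grip_force: 0.0
```

```bash
python3 w.py 2 red | tail -8
python3 - <<'E'
from h import *
# shank: raised bright pixels near driver axis
c=dict(np.load("w2.npz"));W=cloud(c);h=c["image"].astype(int)
Z=W[...,2];print("bench z",np.nanmedian(Z[60:140,200:300]))
E
```

```text
mid [0.79335009 0.35017531]
[ 321  153   24  104 1978] ends [[0.595, 0.2764], [0.6166, 0.3501]] len 0.07772590965032578 0.016176559031009674 ang 73.68180530962628 z [0.01084953 0.01464248 0.01747573]
 mid [0.60575468 0.31324253]
[ 508  249  132   73 5522] ends [[0.7245, 0.208], [0.8264, 0.2099]] len 0.04676838219165802 0.10353846848011017 ang 1.053511152712526 z [0.00513343 0.01566046 0.01738985]
 mid [0.77545363 0.20895611]
[ 555  297   81   77 3238] ends [[0.7563, 0.1564], [0.7869, 0.1971]] len 0.044399525970220566 0.04169423133134842 ang 53.13503231916185 z [0.0195343  0.03144286 0.05960989]
 mid [0.77158596 0.17674498]
[0.59661423 0.30766599 0.16158531] [-1.79940807e+02 -5.14296363e-02  7.52786775e+01]
bench z 4.887866402675245e-05
```

The handle now measures 77.7 mm long against a nominal 78, at 73.7°. I'll grasp at y=+30, about (0.602, 0.3045).

Emit:
{"name": "drive_tool", "arguments": {
  "moves": "5 -3 -35 0 0 -0.028 -1;5 -3 -75 0 0 -0.028 -1;5 -3 -110 0 0 -0.028 -1;5 -3 -135 0 0 -0.028 -1;5 -3 -150 0 0 -0.028 -1;5 -3 -156 0 0 -0.028 -1;5 -3 -158 0 0 -0.028 -1;5 -3 -158 0 0 -0.028 -1;5 -3 -158 0 0 -0.028 -1"
}}

```text
time_s: 2.28
ee_pos: [0.6042, 0.3034, 0.0054]
orientation: [179.9, -0.1, 73.5]
contact_force: [0.1, -0.6, 0.7]
grip_width: 0.0851
grip_force: 0.0
```

Emit:
{"name": "drive_tool", "arguments": {
  "moves": "0 0 0 0 0 0 0.6;0 0 0 0 0 0 1;0 0 0 0 0 0 1;0 0 0 0 0 0 1;0 0 0 0 0 0 1;0 0 0 0 0 0 1;0 0 0 0 0 0 1;0 0 0 0 0 0 1;0 0 0 0 0 0 1;0 0 0 0 0 0 1"
}}

```text
time_s: 3.12
ee_pos: [0.6029, 0.3028, 0.0038]
orientation: [-180.0, -0.0, 73.5]
contact_force: [-2.3, -0.9, 4.4]
grip_width: 0.0152
grip_force: 39.2
```

Emit:
{"name": "drive_tool", "arguments": {
  "moves": "0 0 10 0 0 0 1;0 0 40 0 0 0 1;0 0 80 0 0 0 1;0 0 120 0 0 0 1;0 0 130 0 0 0 1;-8 -32 130 0 0 0 1;-18 -72 130 0 0 0 1;-28 -110 130 0 0 -0.01 1;-38 -148 130 0 0 -0.02 1;-48 -186 130 0 0 -0.026 1;-58 -224 130 0 0 -0.026 1;-68 -262 130 0 0 -0.026 1"
}}

```text
time_s: 4.12
ee_pos: [0.5342, 0.0391, 0.1338]
orientation: [180.0, -0.0, 72.0]
contact_force: [0.8, -1.3, -0.6]
grip_width: 0.0149
grip_force: 39.3
```

Emit:
{"name": "drive_tool", "arguments": {
  "moves": "-10 -38 0 0 0 0 1;-20 -76 0 0 0 0 1;-30 -115 0 0 0 0 1;-40 -154 0 0 0 0 1;-50 -193 0 0 0 0 1;-60 -232 0 0 0 0 1;-69 -268 0 0 0 0 1;-75 -295 0 0 0 0 1;-78 -307 0 0 0 0 1;-78 -307 0 0 0 0 1;-78 -307 0 0 0 0 1;-78 -307 0 0 0 0 1"
}}

```text
time_s: 5.12
ee_pos: [0.4576, -0.2638, 0.1333]
orientation: [-180.0, -0.1, 72.2]
contact_force: [0.3, 0.3, -0.9]
grip_width: 0.0149
grip_force: 39.3
```

Emit:
{"name": "drive_tool", "arguments": {
  "moves": "0 0 0 0 0 0 1;0 0 0 0 0 0 1;0 0 0 0 0 0 1"
}}

```text
time_s: 5.37
ee_pos: [0.4575, -0.2648, 0.1335]
orientation: [-180.0, -0.0, 72.1]
contact_force: [-0.3, -1.1, -1.1]
grip_width: 0.0149
grip_force: 39.3
```

```bash
cat > t.py <<'E'
from h import *
import sys
tag=sys.argv[1]
s=telemetry.read_state();print(s["ee_pos"],s["orientation"])
ims=[]
for n in("wrist","scene"):
    c=camera(n);np.savez(n+tag+".npz",**{k:np.array(v) for k,v in c.items()})
    ims.append(c["image"])
o=np.hstack([cv2.resize(ims[0],(400,300),interpolation=3),cv2.resize(ims[1][200:440,300:620],(400,300),interpolation=2)])
save("t"+tag,o)
E
python3 t.py 3
```

```text
[ 0.4574587  -0.26484122  0.13348525] [-1.79990086e+02 -3.33000280e-02  7.21394894e+01]
```

View pics/t3.png

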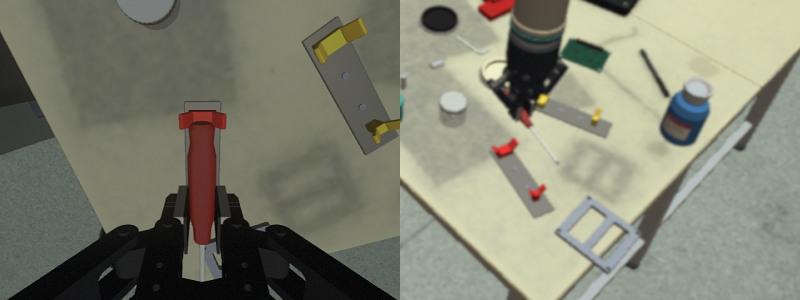

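The driver is held level above the red rack, lined up with it, with the handle over the saddle. Next I'll measure the handle and saddle in this same wrist frame.

```bash
cat > r.py <<'E'
from h import *; import sys
tag,col,yaw=sys.argv[1],sys.argv[2],float(sys.argv[3])
c=dict(np.load("wrist"+tag+".npz"));W=cloud(c);Z=W[...,2];hsv=cv2.cvtColor(c["image"],cv2.COLOR_RGB2HSV);H,S,V=[hsv[...,i].astype(int) for i in range(3)]
m=(((H<8)|(H>172))&(S>110)) if col=="red" else (H>12)&(H<32)&(S>140)
a=np.radians(yaw);d=np.array([np.cos(a),np.sin(a)]);n=np.array([d[1],-d[0]])
e=telemetry.read_state()["ee_pos"][:2]
def rep(t,k):
    n_,L,st,_=cv2.connectedComponentsWithStats(k.astype(np.uint8));
    for i in range(1,n_):
        if st[i,4]<250: continue
        p=W[L==i];s=(p[:,:2]-e)@d;l=(p[:,:2]-e)@n
        v=np.linalg.svd(p[:,:2]-p[:,:2].mean(0),full_matrices=False)[2][0]
        print(t,st[i],"along",np.percentile(s,[.5,50,99.5]).round(4),"lat",np.percentile(l,[.5,50,99.5]).round(4),"z",np.percentile(p[:,2],[1,50,99]).round(4),"ang",np.degrees(np.arctan2(v[1],v[0])).round(1))
rep("handle",m&(Z>.09)); rep("saddle",m&(Z>.008)&(Z<.05))
rep("base",(Z>.0022)&(Z<.0065)&(S<80))
E
python3 r.py 3 red 72.1
```

```text
handle [ 300  194   47  198 7598] along [-0.0265  0.019   0.0503] lat [-0.007   0.001   0.0088] z [0.1382 0.1444 0.1469] ang -107.6
saddle [ 286  177   76   30 1633] along [0.0198 0.0293 0.0353] lat [-0.0217  0.0016  0.0246] z [0.0103 0.0212 0.0302] ang -18.1
base [  483    26   154   222 11188] along [-0.0124  0.0571  0.1223] lat [0.1041 0.1586 0.2146] z [0.0024 0.0039 0.0058] ang -72.2
base [294 162  59  19 861] along [0.0325 0.0394 0.0441] lat [-0.0187  0.001   0.0206] z [0.0025 0.0039 0.0057] ang -17.5
base [295 205   9  92 425] along [-0.0545 -0.008   0.014 ] lat [-0.0188 -0.017  -0.0137] z [0.0024 0.0039 0.0054] ang -109.4
base [342 204  10  93 631] along [-0.055  -0.0103  0.0146] lat [0.0143 0.0185 0.0211] z [0.0024 0.0039 0.0054] ang -106.0
```

The driver origin needs to move about 3 mm along −axis. Lateral position and yaw already match. Lowering now to TCP z≈0.020.

Emit:
{"name": "drive_tool", "arguments": {
  "moves": "-1 -3 -30 0 0 0 1;-1 -3 -60 0 0 0 1;-1 -3 -80 0 0 0 1;-1 -3 -92 0 0 0 1;-1 -3 -101 0 0 0 1;-1 -3 -107 0 0 0 1;-1 -3 -111 0 0 0 1;-1 -3 -113 0 0 0 1;-1 -3 -113 0 0 0 1;-1 -3 -113 0 0 0 1"
}}

```text
time_s: 6.3
ee_pos: [0.4563, -0.2695, 0.0211]
orientation: [179.9, 0.0, 72.0]
contact_force: [0.1, 0.6, -0.8]
grip_width: 0.0153
grip_force: 39.3
```

Emit:
{"name": "drive_tool", "arguments": {
  "moves": "0 0 -1 0 0 0 1;0 0 -1 0 0 0 1;0 0 -1 0 0 0 1"
}}

```text
time_s: 6.55
ee_pos: [0.4561, -0.2693, 0.0199]
orientation: [180.0, 0.0, 72.0]
contact_force: [-0.3, 0.5, -0.7]
grip_width: 0.015
grip_force: 39.3
```

Emit:
{"name": "drive_tool", "arguments": {
  "moves": "0 0 0 0 0 0 0.4;0 0 0 0 0 0 0;0 0 0 0 0 0 0;0 0 0 0 0 0 -0.4;0 0 0 0 0 0 -0.4;0 0 10 0 0 0 -0.4;0 0 40 0 0 0 -1;0 0 80 0 0 0 -1;0 0 115 0 0 0 -1;0 0 130 0 0 0 -1;0 0 130 0 0 0 -1;0 0 130 0 0 0 -1"
}}

```text
time_s: 7.55
ee_pos: [0.4565, -0.2693, 0.1509]
orientation: [179.9, 0.0, 72.0]
contact_force: [0.2, 0.7, -0.1]
grip_width: 0.0857
grip_force: 0.0
```

```bash
python3 t.py 4; sed 's/(Z>.09)/(Z>.018)/' r.py > r2.py; python3 r2.py 4 red 72.1
```

```text
[ 0.45646029 -0.26931977  0.15086619] [1.79854878e+02 4.31278935e-03 7.20221467e+01]
handle [ 308  153   25  113 2390] along [-0.0276  0.0147  0.049 ] lat [-0.0073  0.0007  0.0088] z [0.0252 0.0303 0.0332] ang -106.8
handle [287 168  20  26 448] along [0.0234 0.0313 0.0388] lat [-0.0213 -0.0153 -0.0091] z [0.0183 0.0263 0.0304] ang -111.4
handle [337 168  21  26 461] along [0.0234 0.0315 0.0388] lat [0.0129 0.0193 0.0253] z [0.0182 0.0261 0.0304] ang -106.0
handle [325 307  20  22 273] along [-0.0765 -0.0707 -0.0667] lat [0.004  0.0113 0.0179] z [0.0184 0.0273 0.034 ] ang -19.2
saddle [ 287  153   71  113 3552] along [-0.0273  0.0262  0.049 ] lat [-0.021   0.0012  0.0251] z [0.0149 0.0292 0.033 ] ang -108.5
saddle [302 301  18  28 265] along [-0.0766 -0.0702 -0.0667] lat [-0.013  -0.0064 -0.0006] z [0.0088 0.0272 0.0339] ang 178.9
saddle [325 301  20  28 299] along [-0.0765 -0.07   -0.0667] lat [0.004  0.0106 0.0179] z [0.0094 0.0265 0.0339] ang -28.2
base [  472    23   148   211 10098] along [-0.0088  0.0603  0.1255] lat [0.1052 0.1594 0.2156] z [0.0024 0.0039 0.0057] ang -72.1
base [317 152  34  17 290] along [0.0365 0.0434 0.0476] lat [-0.0005  0.0148  0.0214] z [0.0024 0.0039 0.0056] ang -36.4
base [ 295  191   26  146 2249] along [-0.101  -0.0429  0.0187] lat [-0.0178 -0.0113 -0.0002] z [0.0025 0.004  0.0055] ang -105.4
base [ 324  190   26  147 2580] along [-0.1009 -0.039   0.0193] lat [0.0033 0.0146 0.022 ] z [0.0025 0.004  0.0055] ang -109.4
base [319 338 106  38 351] along [-0.1367 -0.1194 -0.1043] lat [-0.001   0.0432  0.0852] z [0.0023 0.0043 0.0065] ang -177.3
base [347 383  79  29 283] along [-0.1746 -0.1616 -0.1483] lat [0.0236 0.0587 0.0893] z [0.0023 0.0044 0.0065] ang -177.4
base [355 420  83  23 302] along [-0.2122 -0.2003 -0.1878] lat [0.0317 0.0708 0.1032] z [0.0022 0.0042 0.0064] ang 178.9
```

View pics/t4.png

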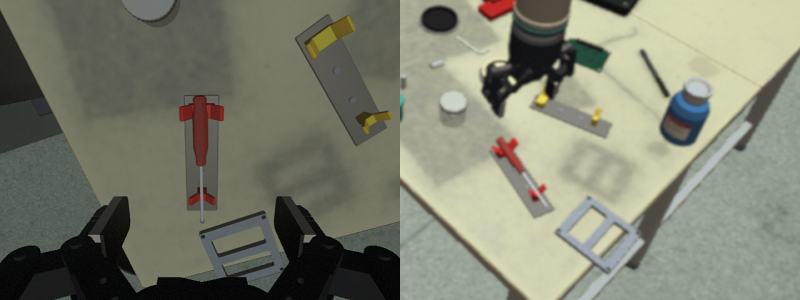

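The red driver is seated, about 1 mm off centre along the rack. Moving on to the yellow driver.

Emit:
{"name": "drive_tool", "arguments": {
  "moves": "0 38 0 0 0 0.05 -1;0 78 0 0 0 0.1 -1;0 118 0 0 0 0.15 -1;0 158 0 0 0 0.2 -1;0 198 0 0 0 0.25 -1;0 238 0 0 0 0.3 -1;0 278 0 0 0 0.35 -1;0 318 0 0 0 0.4 -1;2 358 0 0 0 0.42 -1;4 398 0 0 0 0.42 -1;4 438 0 0 0 0.42 -1;4 478 0 0 0 0.42 -1"
}}

```text
time_s: 8.65
ee_pos: [0.4586, 0.2102, 0.1481]
orientation: [-179.8, 0.1, 96.1]
contact_force: [1.5, 0.4, 0.7]
grip_width: 0.0852
grip_force: 0.0
```

Emit:
{"name": "drive_tool", "arguments": {
  "moves": "0 35 0 0 0 0 -1;0 60 0 0 0 0 -1;0 75 0 0 0 0 -1;0 79 0 0 0 0 -1;0 79 0 0 0 0 -1;0 79 0 0 0 0 -1;0 79 0 0 0 0 -1"
}}

```text
time_s: 9.23
ee_pos: [0.4602, 0.285, 0.1494]
orientation: [-180.0, 0.1, 95.9]
contact_force: [-0.7, -0.8, -0.3]
grip_width: 0.0852
grip_force: 0.0
```

```bash
python3 w.py 5 yellow
```

```text
[ 317  160   22  106 1512] ends [[0.4674, 0.2514], [0.4598, 0.3277]] len 0.015454494394361973 0.07740936428308487 ang 95.67200138773259 z [0.0104108  0.01379354 0.01688293]
 mid [0.46357405 0.28956506]
[0.46027803 0.28527556 0.1495228 ] [-1.79972732e+02  6.47377256e-02  9.58781054e+01]
```

Emit:
{"name": "drive_tool", "arguments": {
  "moves": "2 3 -35 0 0 0 -1;2 3 -75 0 0 0 -1;2 3 -105 0 0 0 -1;2 3 -127 0 0 0 -1;2 3 -140 0 0 0 -1;2 3 -145 0 0 0 -1;2 3 -146 0 0 0 -1;2 3 -146 0 0 0 -1;2 3 -146 0 0 0 -1"
}}

```text
time_s: 10.03
ee_pos: [0.4628, 0.2907, 0.0046]
orientation: [179.9, -0.0, 96.0]
contact_force: [0.8, 0.1, 0.6]
grip_width: 0.0853
grip_force: 0.0
```

Emit:
{"name": "drive_tool", "arguments": {
  "moves": "0 0 0 0 0 0 0.6;0 0 0 0 0 0 1;0 0 0 0 0 0 1;0 0 0 0 0 0 1;0 0 0 0 0 0 1;0 0 0 0 0 0 1;0 0 0 0 0 0 1;0 0 0 0 0 0 1;0 0 0 0 0 0 1;0 0 0 0 0 0 1"
}}

```text
time_s: 10.87
ee_pos: [0.4619, 0.2908, 0.0038]
orientation: [180.0, -0.0, 96.1]
contact_force: [-1.6, -0.3, 5.3]
grip_width: 0.0148
grip_force: 39.3
```

Emit:
{"name": "drive_tool", "arguments": {
  "moves": "0 0 10 0 0 0 1;0 0 40 0 0 0 1;0 0 80 0 0 0 1;0 0 120 0 0 0 1;0 0 130 0 0 0 1;10 -32 130 0 0 0 1;20 -68 130 0 0 0.05 1;30 -104 130 0 0 0.1 1;40 -140 130 0 0 0.15 1;50 -176 130 0 0 0.2 1;61 -212 130 0 0 0.215 1;72 -248 130 0 0 0.215 1"
}}

```text
time_s: 11.87
ee_pos: [0.5338, 0.0409, 0.1335]
orientation: [-180.0, -0.0, 108.4]
contact_force: [1.0, -0.7, -0.2]
grip_width: 0.0151
grip_force: 39.3
```

Emit:
{"name": "drive_tool", "arguments": {
  "moves": "11 -36 0 0 0 0 1;22 -72 0 0 0 0 1;33 -108 0 0 0 0 1;44 -144 0 0 0 0 1;55 -180 0 0 0 0 1;66 -216 0 0 0 0 1;76 -248 0 0 0 0 1;81 -266 0 0 0 0 1;82 -273 0 0 0 0 1;82 -273 0 0 0 0 1;82 -273 0 0 0 0 1;82 -273 0 0 0 0 1"
}}

```text
time_s: 12.87
ee_pos: [0.6157, -0.2273, 0.1332]
orientation: [-180.0, -0.1, 108.5]
contact_force: [-0.5, 0.3, -1.0]
grip_width: 0.0149
grip_force: 39.3
```

Emit:
{"name": "drive_tool", "arguments": {
  "moves": "0 0 0 0 0 0 1;0 0 0 0 0 0 1;0 0 0 0 0 0 1"
}}

```text
time_s: 13.12
ee_pos: [0.616, -0.229, 0.1337]
orientation: [180.0, -0.0, 108.5]
contact_force: [-0.0, 0.4, 0.3]
grip_width: 0.0151
grip_force: 39.3
```

```bash
python3 t.py 6; python3 r.py 6 yellow 108.1
```

```text
[ 0.61600597 -0.22898897  0.13366641] [ 1.79993751e+02 -2.74517428e-02  1.08479117e+02]
handle [ 301  226   46  190 7046] along [-0.0391  0.0064  0.0375] lat [-0.007   0.0008  0.0084] z [0.1367 0.1441 0.147 ] ang -71.7
saddle [ 285  182   75   31 1722] along [0.0153 0.0232 0.0309] lat [-0.0232 -0.0006  0.0232] z [0.0109 0.0201 0.0303] ang 18.3
base [ 300    0  146  114 1668] along [0.0756 0.0952 0.139 ] lat [-0.014   0.0164  0.0743] z [0.0022 0.0031 0.005 ] ang 9.9
base [ 317    0  113   95 8836] along [0.0876 0.117  0.1392] lat [-0.0023  0.0307  0.0632] z [0.0024 0.004  0.0059] ang 17.8
base [  37  133  109  193 5037] along [-0.0786 -0.0155  0.0589] lat [-0.2129 -0.1704 -0.1222] z [0.0024 0.004  0.0058] ang -104.9
base [293 167  59  19 827] along [0.028  0.0349 0.0396] lat [-0.0198 -0.0007  0.0195] z [0.0023 0.004  0.0054] ang 18.5
base [ 11 173  60 111 840] along [-0.0464 -0.0258  0.0329] lat [-0.2271 -0.2086 -0.1713] z [0.0026 0.004  0.0056] ang -104.5
base [ 293  208   58   89 1990] along [-0.055  -0.0016  0.0118] lat [-0.0201 -0.0041  0.0197] z [0.0024 0.0039 0.0055] ang -85.2
base [  3 342 123  66 552] along [-0.1558 -0.111  -0.097 ] lat [-0.2453 -0.1942 -0.1572] z [0.0023 0.0044 0.0065] ang -4.5
base [ 15 366  87  47 440] along [-0.1614 -0.1494 -0.1185] lat [-0.2472 -0.2241 -0.1821] z [0.0022 0.0043 0.0064] ang -5.5
base [ 12 409  57  36 321] along [-0.1944 -0.1865 -0.1601] lat [-0.2586 -0.244  -0.2161] z [0.0023 0.0044 0.0064] ang -12.3
```

View pics/t6.png

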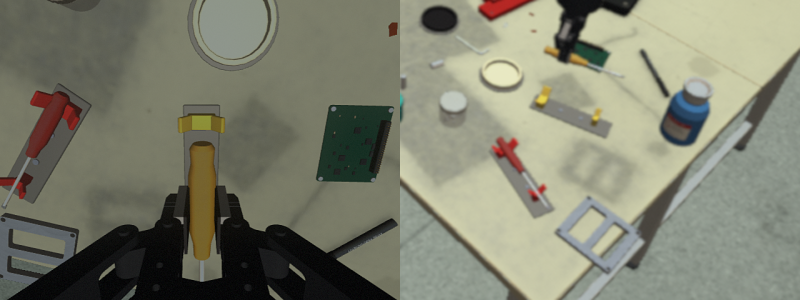

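The yellow driver is lined up over its rack. It needs about −2 mm along the axis.

Emit:
{"name": "drive_tool", "arguments": {
  "moves": "0 -2 -30 0 0 0 1;0 -2 -60 0 0 0 1;0 -2 -80 0 0 0 1;0 -2 -92 0 0 0 1;0 -2 -101 0 0 0 1;0 -2 -107 0 0 0 1;0 -2 -111 0 0 0 1;0 -2 -113 0 0 0 1;0 -2 -114 0 0 0 1;0 -2 -114 0 0 0 1;0 -2 -114 0 0 0 1;0 -2 -114 0 0 0 1"
}}

```text
time_s: 14.22
ee_pos: [0.6163, -0.2324, 0.0202]
orientation: [180.0, 0.0, 108.4]
contact_force: [-0.9, -0.2, -0.6]
grip_width: 0.0148
grip_force: 39.3
```

Emit:
{"name": "drive_tool", "arguments": {
  "moves": "0 0 0 0 0 0 0.4;0 0 0 0 0 0 0;0 0 0 0 0 0 0;0 0 0 0 0 0 -0.4;0 0 0 0 0 0 -0.4;0 0 10 0 0 0 -0.4;0 0 40 0 0 0 -1;0 0 80 0 0 0 -1;0 0 115 0 0 0 -1;0 0 130 0 0 0 -1;0 0 130 0 0 0 -1;0 0 130 0 0 0 -1"
}}

```text
time_s: 15.22
ee_pos: [0.6165, -0.2325, 0.1513]
orientation: [179.9, 0.1, 108.4]
contact_force: [0.3, -0.1, -0.7]
grip_width: 0.0853
grip_force: 0.0
```

```bash
python3 t.py 7; python3 r2.py 7 yellow 108.1 | head -8
```

```text
[ 0.61652615 -0.2324943   0.15131913] [1.79869585e+02 8.93298687e-02 1.08389848e+02]
handle [ 310  170   24  110 2272] along [-0.0404  0.0021  0.0358] lat [-0.0063  0.0013  0.0091] z [0.0249 0.0302 0.0328] ang -71.5
handle [288 175  20  25 421] along [0.0174 0.0253 0.0325] lat [-0.0215 -0.0156 -0.0092] z [0.0182 0.0256 0.0306] ang -73.3
handle [337 175  21  26 434] along [0.0175 0.0255 0.0326] lat [0.0122 0.0186 0.0246] z [0.0183 0.026  0.0305] ang -73.9
saddle [ 288  170   70  110 3324] along [-0.04    0.0174  0.0358] lat [-0.0213  0.0013  0.0241] z [0.0152 0.0291 0.0328] ang -72.0
saddle [301 306  19  28 267] along [-0.0823 -0.0765 -0.073 ] lat [-0.0139 -0.0067 -0.0007] z [0.0089 0.0265 0.0337] ang -151.3
saddle [325 307  18  27 262] along [-0.0826 -0.076  -0.0727] lat [0.0039 0.0098 0.0164] z [0.0101 0.0269 0.0336] ang 4.9
base [ 301    0  138  107 1484] along [0.0774 0.0964 0.1408] lat [-0.0122  0.0191  0.0758] z [0.0022 0.0031 0.0048] ang 9.3
base [ 318    0  106   90 7815] along [0.0893 0.1186 0.1409] lat [-0.0004  0.0323  0.0648] z [0.0024 0.004  0.0059] ang 17.8
```

The yellow driver is seated within about 1 mm. Next is the cream jar: hover and measure.

Emit:
{"name": "drive_tool", "arguments": {
  "moves": "-30 20 0 0 0 0 -1;-62 42 0 0 0 0 -1;-94 64 0 0 0 0 -1;-126 86 0 0 0 0 -1;-150 104 0 0 0 0 -1;-162 112 0 0 0 0 -1;-162 112 0 0 0 0 -1;-162 112 0 0 0 0 -1;-162 112 0 0 0 0 -1;-162 112 0 0 0 0 -1"
}}

```text
time_s: 16.15
ee_pos: [0.4551, -0.1212, 0.1492]
orientation: [180.0, 0.0, 108.3]
contact_force: [0.1, -0.5, 0.3]
grip_width: 0.0854
grip_force: 0.0
```

```bash
cat > j.py <<'E'
from h import *; import sys
tag,lo,hi=sys.argv[1],float(sys.argv[2]),float(sys.argv[3])
t=telemetry.read_state();e=t["ee_pos"];print(e,t["orientation"])
c=camera("wrist");np.savez("wrist"+tag+".npz",**{k:np.array(v) for k,v in c.items()});save("j"+tag,c["image"])
W=cloud(c);k=(W[...,2]>lo)&(W[...,2]<hi)
n,L,st,_=cv2.connectedComponentsWithStats(k.astype(np.uint8))
for i in range(1,n):
    if st[i,4]<400: continue
    p=W[L==i];ct,r=cv2.minEnclosingCircle(p[:,:2].astype(np.float32));print(st[i],np.round(ct,4),round(r,4),np.median(p[:,2]).round(4),"rgb",c["image"][L==i].mean(0).round())
E
python3 j.py 8 .042 .055
```

```text
[ 0.45510913 -0.12116675  0.14920682] [1.79972913e+02 4.73556052e-02 1.08346527e+02]
[ 182   10   93   99 7020] [ 0.3732 -0.0405] 0.0256 0.0491 rgb [ 40. 112. 102.]
[ 286  195   80   78 4755] [ 0.4572 -0.1203] 0.0256 0.0491 rgb [112. 116. 114.]
```

View pics/j8.png

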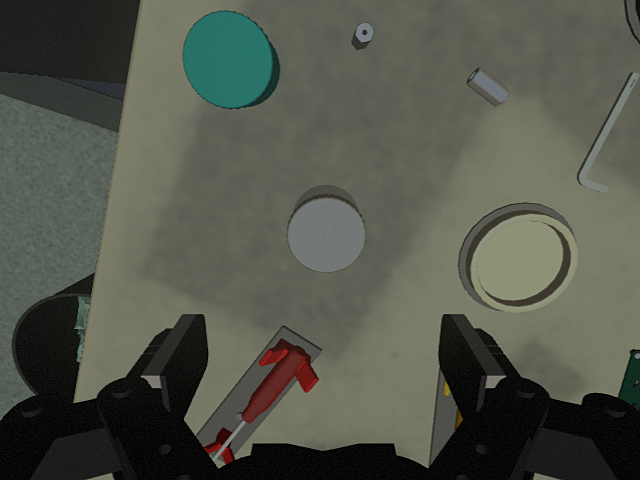

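The wrist view shows the pale-lidded jar centred at (326,233), radius 25.6 mm and top at 49 mm. The turquoise decoy is at (230,60) and the cream nest at (518,260). Grasping the cream jar.

Emit:
{"name": "drive_tool", "arguments": {
  "moves": "1 1 -35 0 0 0 -1;1 1 -70 0 0 0 -1;1 1 -100 0 0 0 -1;1 1 -118 0 0 0 -1;1 1 -127 0 0 0 -1;1 1 -130 0 0 0 -1;1 1 -130 0 0 0 -1;1 1 -130 0 0 0 0;1 1 -130 0 0 0 1;1 1 -130 0 0 0 1;1 1 -130 0 0 0 1;1 1 -130 0 0 0 1"
}}

```text
time_s: 17.2
ee_pos: [0.4556, -0.1195, 0.0205]
orientation: [179.9, 0.0, 108.4]
contact_force: [0.7, -0.4, 4.7]
grip_width: 0.0478
grip_force: 40.5
```

Emit:
{"name": "drive_tool", "arguments": {
  "moves": "0 0 0 0 0 0 1;0 0 0 0 0 0 1;0 0 0 0 0 0 1;0 0 0 0 0 0 1"
}}

```text
time_s: 17.53
ee_pos: [0.4556, -0.1195, 0.0205]
orientation: [179.9, 0.0, 108.4]
contact_force: [0.3, 0.7, 5.9]
grip_width: 0.0484
grip_force: 40.5
```

Emit:
{"name": "drive_tool", "arguments": {
  "moves": "0 0 8 0 0 0 1;0 0 30 0 0 0 1;0 0 50 0 0 0 1;20 2 60 0 0 0 1;45 4 60 0 0 0 1;75 7 60 0 0 0 1;105 10 60 0 0 0 1;130 12 60 0 0 0 1;145 14 60 0 0 0 1;150 14 60 0 0 0 1;150 14 60 0 0 0 1;150 14 60 0 0 0 1"
}}

```text
time_s: 18.53
ee_pos: [0.6034, -0.1056, 0.0795]
orientation: [-179.9, -0.0, 108.4]
contact_force: [-0.6, 0.4, -0.7]
grip_width: 0.0479
grip_force: 41.4
```

```bash
python3 j.py 9 .007 .018; python3 j.py 9b .09 .13
```

```text
[ 0.60336147 -0.10556282  0.07952736] [-1.79894479e+02 -3.42861973e-02  1.08359963e+02]
[ 216    0   60   37 1158] [ 0.5307 -0.0006] 0.0141 0.0108 rgb [ 98. 101. 100.]
[ 610   42   30   66 1023] [0.7224 0.0319] 0.0154 0.0135 rgb [66. 20. 16.]
[ 258  186  143  114 3284] [ 0.6075 -0.1059] 0.0399 0.0136 rgb [120. 123. 102.]
[ 20 357  57  47 710] [ 0.4686 -0.2349] 0.0166 0.0138 rgb [75. 17. 14.]
[579 394  22  34 452] [ 0.8    -0.1534] 0.0108 0.0128 rgb [22. 21. 17.]
[ 0.603029   -0.10571342  0.07954254] [-1.79881992e+02 -4.12580101e-02  1.08333461e+02]
[  158   271   330   150 24793] [ 0.6015 -0.0996] 0.0464 0.1082 rgb [81. 84. 80.]
```

View pics/j9.png

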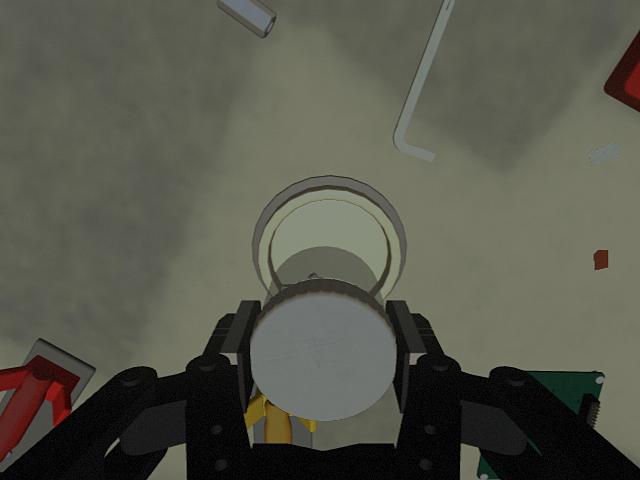

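The jar is held upright between the pads with its lid at (323,348). The nest sits directly beneath along the view ray. Lowering it in.

Emit:
{"name": "drive_tool", "arguments": {
  "moves": "2 0 -15 0 0 0 1;2 0 -30 0 0 0 1;2 0 -42 0 0 0 1;2 0 -49 0 0 0 1;2 0 -53 0 0 0 1;2 0 -55 0 0 0 1;2 0 -56 0 0 0 1;2 0 -56 0 0 0 1;2 0 -56 0 0 0 1"
}}

```text
time_s: 19.38
ee_pos: [0.6057, -0.1053, 0.0245]
orientation: [-179.9, -0.1, 108.4]
contact_force: [-3.9, 0.5, 8.0]
grip_width: 0.0484
grip_force: 41.8
```

Emit:
{"name": "drive_tool", "arguments": {
  "moves": "0 0 0 0 0 0 0;0 0 0 0 0 0 -0.6;0 0 0 0 0 0 -1;0 0 0 0 0 0 -1;0 0 10 0 0 0 -1;0 0 40 0 0 0 -1;0 0 80 0 0 0 -1;0 0 115 0 0 0 -1;0 0 125 0 0 0 -1;0 0 125 0 0 0 -1"
}}

```text
time_s: 20.22
ee_pos: [0.6095, -0.1059, 0.1528]
orientation: [179.6, 0.2, 108.4]
contact_force: [-0.1, -1.1, -0.7]
grip_width: 0.0854
grip_force: 0.0
```

```bash
python3 j.py 10 .048 .058; python3 j.py 10b .007 .018
```

```text
[ 0.60949171 -0.10593597  0.15281547] [179.60426856   0.20166464 108.39291224]
[ 277  195   80   77 4755] [ 0.6068 -0.1061] 0.0255 0.0531 rgb [110. 114. 112.]
[ 0.60796481 -0.10534996  0.15043845] [1.79807123e+02 7.96008241e-02 1.08400930e+02]
[  0   0  39  53 689] [ 0.3862 -0.0462] 0.0203 0.0126 rgb [18. 39. 35.]
[236  11  44  40 850] [ 0.5305 -0.0007] 0.014 0.0109 rgb [ 99. 102. 101.]
[ 531   10  109  142 7928] [0.7597 0.0368] 0.0509 0.0158 rgb [97. 23. 19.]
[ 266  165  110  101 2133] [ 0.6075 -0.1063] 0.04 0.0137 rgb [124. 127. 107.]
[517 333  18  46 493] [ 0.8024 -0.162 ] 0.0198 0.0131 rgb [31. 30. 25.]
```

The cream jar is centred in its nest with its top at 53 mm. Next is the black jar.

Emit:
{"name": "drive_tool", "arguments": {
  "moves": "-16 26 0 0 0 0 -1;-36 58 0 0 0 0 -1;-56 90 0 0 0 0 -1;-76 122 0 0 0 0 -1;-96 154 0 0 0 0 -1;-116 186 0 0 0 0 -1;-132 212 0 0 0 0 -1;-140 224 0 0 0 0 -1;-140 224 0 0 0 0 -1;-140 224 0 0 0 0 -1;-140 224 0 0 0 0 -1;-140 224 0 0 0 0 -1"
}}

```text
time_s: 21.32
ee_pos: [0.4674, 0.1172, 0.1481]
orientation: [-180.0, 0.1, 108.3]
contact_force: [-0.1, -0.2, 0.5]
grip_width: 0.0856
grip_force: 0.0
```

```bash
python3 j.py 11 .042 .055
```

```text
[0.46742321 0.11724689 0.14808657] [-1.79970119e+02  5.47443272e-02  1.08258565e+02]
[ 145   63   91   93 6420] [0.3711 0.1653] 0.0256 0.0491 rgb [ 49. 124. 113.]
[ 284  194   80   78 4822] [0.4676 0.1184] 0.0256 0.0491 rgb [50. 52. 51.]
[ 112  201   83   77 4917] [0.3659 0.0801] 0.0259 0.0491 rgb [ 49. 110.  56.]
[ 96 360  41  34 573] [ 0.3595 -0.031 ] 0.02 0.0488 rgb [ 36. 101.  92.]
```

View pics/j11.png

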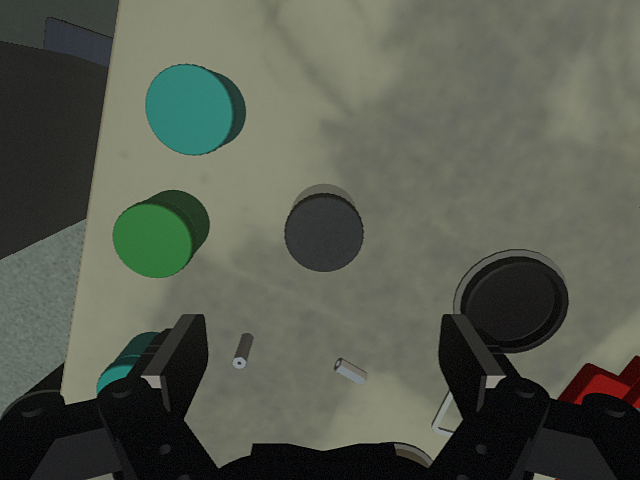

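The black lid is at (324,232), measuring (0.467, 0.118) with its top at 49 mm. The green decoy at (155,240) lies along the closing line, so I'll turn −16° for clearance and grasp.

Emit:
{"name": "drive_tool", "arguments": {
  "moves": "0 1 -20 0 0 -0.12 -1;0 1 -40 0 0 -0.24 -1;0 1 -70 0 0 -0.28 -1;0 1 -98 0 0 -0.28 -1;0 1 -117 0 0 -0.28 -1;0 1 -126 0 0 -0.28 -1;0 1 -129 0 0 -0.28 -1;0 1 -129 0 0 -0.28 -1;0 1 -129 0 0 -0.28 0;0 1 -129 0 0 -0.28 1;0 1 -129 0 0 -0.28 1;0 1 -129 0 0 -0.28 1"
}}

```text
time_s: 22.37
ee_pos: [0.4674, 0.12, 0.0209]
orientation: [179.9, -0.0, 92.4]
contact_force: [-1.9, -1.0, 7.2]
grip_width: 0.0486
grip_force: 39.9
```

Emit:
{"name": "drive_tool", "arguments": {
  "moves": "0 0 0 0 0 0 1;0 0 0 0 0 0 1;0 0 0 0 0 0 1;0 0 0 0 0 0 1"
}}

```text
time_s: 22.7
ee_pos: [0.4675, 0.12, 0.0209]
orientation: [179.9, -0.0, 92.4]
contact_force: [-0.7, -0.4, 7.1]
grip_width: 0.0482
grip_force: 39.9
```

Emit:
{"name": "drive_tool", "arguments": {
  "moves": "0 0 8 0 0 0 1;0 0 30 0 0 0 1;0 0 50 0 0 0 1;20 -3 60 0 0 0 1;45 -6 60 0 0 0 1;75 -10 60 0 0 0 1;105 -14 60 0 0 0 1;132 -18 60 0 0 0 1;152 -21 60 0 0 0 1;161 -22 60 0 0 0 1;161 -22 60 0 0 0 1;161 -22 60 0 0 0 1"
}}

```text
time_s: 23.7
ee_pos: [0.6274, 0.0978, 0.0798]
orientation: [-180.0, -0.0, 92.3]
contact_force: [-0.2, -0.5, -1.1]
grip_width: 0.0481
grip_force: 41.5
```

```bash
python3 j.py 12 .007 .018; python3 j.py 12b .09 .13
```

```text
[0.62740637 0.09775415 0.07984625] [-1.79970674e+02 -2.98914297e-04  9.23453363e+01]
[  523     0   117   162 10809] [0.7472 0.1912] 0.0397 0.0159 rgb [135.  44.  40.]
[ 442   22   45   49 1026] [0.6897 0.2065] 0.012 0.0113 rgb [47. 47. 41.]
[ 256  184  143  114 3317] [0.6304 0.0978] 0.0398 0.0136 rgb [44. 44. 41.]
[ 454  280  151  120 5951] [0.7618 0.0384] 0.0526 0.0158 rgb [132.  31.  26.]
[0.62667923 0.09804776 0.07970224] [-1.79918495e+02 -1.73421967e-02  9.23609025e+01]
[  158   272   330   149 24572] [0.6273 0.1041] 0.0467 0.1078 rgb [48. 50. 49.]
```

Emit:
{"name": "drive_tool", "arguments": {
  "moves": "1 1 -15 0 0 0 1;1 1 -30 0 0 0 1;1 1 -42 0 0 0 1;1 1 -49 0 0 0 1;1 1 -53 0 0 0 1;1 1 -55 0 0 0 1;1 1 -56 0 0 0 1;1 1 -56 0 0 0 1;1 1 -56 0 0 0 1"
}}

```text
time_s: 24.55
ee_pos: [0.6274, 0.0989, 0.025]
orientation: [-179.8, -0.1, 92.3]
contact_force: [-6.0, 0.2, 12.2]
grip_width: 0.0482
grip_force: 42.6
```

Emit:
{"name": "drive_tool", "arguments": {
  "moves": "0 0 0 0 0 0 0;0 0 0 0 0 0 -0.6;0 0 0 0 0 0 -1;0 0 0 0 0 0 -1;0 0 10 0 0 0 -1;0 0 40 0 0 0 -1;0 0 80 0 0 0 -1;0 0 115 0 0 0 -1;0 0 125 0 0 0 -1;0 0 125 0 0 0 -1"
}}

```text
time_s: 25.38
ee_pos: [0.6316, 0.0987, 0.1529]
orientation: [179.6, -0.0, 92.3]
contact_force: [0.5, 0.4, 0.2]
grip_width: 0.0854
grip_force: 0.0
```

Emit:
{"name": "drive_tool", "arguments": {
  "moves": "-20 20 0 0 0 0 -1;-50 50 0 0 0 0 -1;-80 80 10 0 0 0 -1;-110 110 20 0 0 0 -1;-140 140 30 0 0 0 -1;-165 165 40 0 0 0 -1;-180 180 45 0 0 0 -1;-180 180 45 0 0 0 -1;-180 180 45 0 0 0 -1;-180 180 45 0 0 0 -1"
}}

```text
time_s: 26.22
ee_pos: [0.4491, 0.2778, 0.1929]
orientation: [-180.0, 0.1, 92.3]
contact_force: [0.8, -0.0, 0.1]
grip_width: 0.0854
grip_force: 0.0
```

Run:
```python
from h import *
c=camera("top");W=cloud(c);Z=W[...,2]
for u,v in((395,197),(299,171)):
    k=np.zeros(Z.shape,bool);k[v-30:v+30,u-28:u+28]=1;k&=Z>.045;p=W[k];print(cv2.minEnclosingCircle(p[:,:2].astype(np.float32)),np.median(p[:,2]),Z[k].std())
save("final",cv2.resize(c["image"][120:330,160:540],(760,420),interpolation=2))
```

```text
((0.6043870449066162, -0.1059800386428833), 0.0256503839045763) 0.0527030502726219 0.002082982343349885
((0.624843418598175, 0.0977703332901001), 0.02578376978635788) 0.05255637687604664 0.0020324553402815476
```

View pics/final.png

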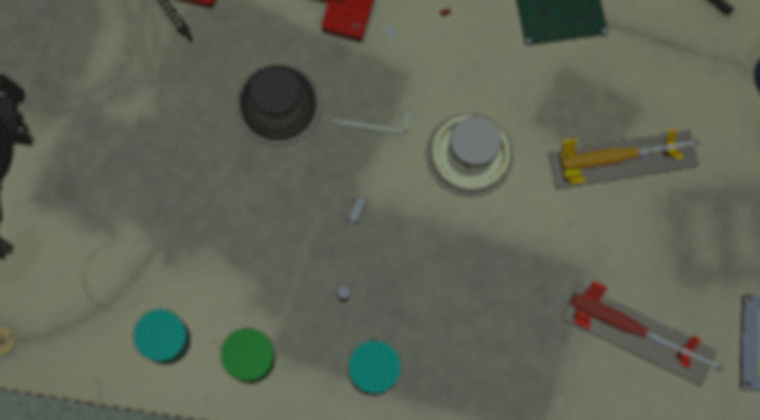

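The final view shows both drivers in their racks, and both jars upright in their matching nests with tops at 53 mm. The arm is clear of everything.

```bash
python3 -c "from cell import arm; print(arm.finish_job())"
```

```text
the job is handed in; nothing more can be done
None
```

I handed the job in at about 26 s: both drivers are in the racks of their own colour, within about 1.5 mm of centre, and both jars stand upright and released in their matching nests; the lid of the jar I took as cream looks pale grey on camera, but it was the only pale-lidded jar in view.

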